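Wedge the rocking counter scale level

ROBOT

A 7-joint arm with a two-finger parallel gripper is mounted at the origin on the work surface. World frame = base frame: x ahead of the robot, y to its left, z up, the work surface at z = 0. Lengths are in m, angles in rad, forces in N, time in s.
With the tool pointing down it reaches from about 0.4 to 0.85 m from the base axis. Payload 4.5 kg.
Tool frame: the origin (TCP) lies on the centre line of the jaws, within the pads' length; the fingertips stand r.tcp_to_tips ahead of it and the grasp point (between the pads) lies 11 mm behind it (r.tcp_to_tips is the distance from the TCP to the fingertips, in m); y points along the fingers, x is the direction in which the jaws open and shut, and the axes are right-handed (so a half turn about y gives the same grasp; the last joint's range is limited). The gripper opens to 88 mm and grips with 3 to 60 N. Pads are 18 mm wide; open, the fingers measure 123 mm over their backs; the gripper's body (75 mm by 187 mm) begins 45 mm behind the grasp point.
Start: joints at [-1.185, 0.689, -0.195, 1.565, 0.157, 0.902, -0.215], TCP at [0.215, 0.587, 0.247] pointing down, gripper open.
Joint ranges: [-3.01, 3.01], [-0.46, 2.08], [-1.47, 1.51], [0.13, 2.56], [-1, 4.14], [0.04, 2.09], [-2.66, 2.66]. Speed limits (rad/s): [2.57, 2.57, 3.14, 3.14, 3.14, 3.14, 3.14].

INTERFACE

Orientations are given as a unit quaternion [x, y, z, w].
In Python, from plant import r gives the robot as it stands. The module is installed in compiled form; this text tells all that it offers.
- The arm moves only by the shell command python3 -m inch 'ROWS' [OPENING] [FORCE]. ROWS is text: rows parted by semicolons, each of 4 numbers parted by spaces: the shift along the tool's x, y, z in mm, then the turn about the tool's y in degrees. In form: x y z spin; .... A call has 1 to 10 rows; each row is the pose to reach, as a shift and turn from the pose commanded when the call began, along the tool's axes at that moment; what a row does not reach only later rows make up. A row lasts 1/10 s, in which the tool goes at most 50 mm and 8.59 degrees, less where a joint would pass 70% of its speed; a pose out of reach is approached as far as the arm can. A call with a gripper value outside its range is refused whole. OPENING is the gripper command: -1 is shut, 1 is fully open, values between are in proportion, set as the call begins (- or left out, the last holds). The fingers move at their own pace and stop on an object; FORCE is the grip in N (left out, the last holds). Time passes only in rows, so rows that repeat a pose let the fingers close. It gives the time, the measured TCP pose, the force and the opening at its end, in the units of the state.
- r.get_state(): the state, without advancing time (a new reading comes with each control period).
- r.snapshot(name): name is "scene" or "top" or "wrist"; returns a dict with "frame" (420x560x3 uint8, red, green, blue), "intrinsics" (3x3 intrinsics, pixels), "R" (3x3) and "t" (3): a world point X has camera coordinates R X + t. Camera axes: x right, y down, z forward; pixel columns grow to the right and rows downward; lengths in m; the calibration is good to about 2 mm. The wrist camera is an equidistant fisheye: a pixel r from the principal point sees the ray r / f radians off the axis. A picture is of the moment at which its call begins. There is no depth.
- r.finish_job(): hands the job in, once; it reports no verdict.
Trained networks look in the newest picture that a camera, given by its name, has taken for a name from the list of things; names that differ only in an ending like _2 or _b are one class to them, and where a whole thing is asked for, a point or a joint stands for the part that bears it (a point fixed in the world has none). Each returns a list of dicts, best first, with "p" (0 to 1); they miss things now and then, are a little off and sometimes report something else, mostly with a low value. They report only what shows in the picture. A call takes as long as a camera call. They do not tell look-alikes from the thing itself.
- r.trace(camera, name): "region" (420x560 bool, what is visible of it) and "centre" ([row, column] in pixels, amid what is visible of it).
- r.tip_of(camera, name): "centre" ([row, column] in pixels: a listed point, or the origin of a listed thing).
The state is a dict: "clock": time; "q": joint angles; "qd": joint speeds; "joint_torque": joint torques, N m; "tool_pos": TCP position; "eef_rot": TCP orientation; "contact_force": force on the tool from outside, world axes, zero at the start; "moment": the same for the moment, N m; "opening": opening from 0.0 (shut) to 1.0 (fully open).
Only numpy, scipy, OpenCV 4.12 (cv2) and the standard library are available. Lean on these libraries where they do the work, as an engineer would, in place of code of your own. Each camera call takes 0.05 s, during which the arm holds its last target.

TASK

The counter scale rocks: it has lost the rubber foot at its near left corner (as seen from the robot), which sits low. Take the tapered wooden wedge and ease it, thin end first and lying flat, under the scale's front edge just inboard of the missing foot, feeling the resistance, until the scale sits level with its weight borne by the wedge and all three remaining feet: not so little that it still rocks, and not so far that the wedge lifts another foot off the counter. Do not ram the wedge, do not shove the scale along or press on it with the gripper, let go of the wedge in place and leave the other things alone.

Things in the scene. Friction and masses are not known exactly. Their poses are not given: they have to be found in the camera images.
- scale: White counter scale with steel pan, 300 (x) by 280 (y) by 67 mm, 2.7 to 3.5 kg, loose on the counter. Its front, with display and keypad, faces the robot. Origin: middle of the housing's flat underside; x to its back, y to its left seen from the robot, z up (upright when level). The front is upright, 40 mm high. Starts leaning 0.02 to 0.03 rad down to its near left corner, which stands on a bare stud.
- low_edge (a point): Lower edge of the scale's front at (-150, 70, 0) mm in its frame: the wedge goes in here, along the scale's x axis. 4 to 5 mm over the counter at first, 7 to 10 when level. Light push, 1 to 5 N (a short bump up to 7 as it first bears). When the fourth foot lands the push climbs within some 3 mm to 7 or 8 N: stop; 12 N forces it. Pressing the wedge down adds 0.6 of that as drag.
- foot_near_right: Black screw foot, rubber pad 22 mm across, under the scale at (-120, -115) mm; turned out 8 to 9 mm, the far right one up to 1.3 mm more or less than the other two. Its frame is the scale's own within 2 mm. With the far left foot it makes the line the scale rocks on. It loses its load if the wedge goes too far.
- foot_far_right: Black screw foot, rubber pad 22 mm across, under the scale at (120, -115) mm. Its frame is the scale's own within 2 mm. It hangs 2 to 6 mm off the counter at the start, the fourth corner to bear: it lands as the scale comes level.
- foot_far_left: Black screw foot, rubber pad 22 mm across, under the scale at (120, 115) mm. Its frame is the scale's own within 2 mm. At the remaining corner, (-120, 115) mm, the foot is missing: only a short stud 9 mm across.
- wedge: Tapered wedge of plain pale wood, 160 mm long (x), 36 mm wide (y), 45 g, lying flat to the left or right of the scale. Origin: centre of its underside; x points to the thin end. Flat underside; the top slopes straight from 15.5 mm high at x = -80 mm to 2.5 mm at x = +80 mm. Hold it by its sides near the thick end, or push on the thick end. It stays where it is pushed.
- wedge_tip (a point): Middle of the wedge's thin end, at its underside: (80, 0, 0) mm in the wedge's frame. It can go about 25 mm under the edge before the wedge bears, and is some 50 to 100 mm under, by how the feet are set, when all bear.
- offcut: Bystander: straight offcut of the same wood, 160 by 36 by 16 mm, not tapered, on the scale's other side. Origin: centre of its underside.
- scoop: Bystander: aluminium scoop, 240 mm long, 90 mm wide, 46 mm high, right of the scale. Origin: near its middle, on the counter.
- jar: Bystander: closed amber jar, 84 mm across, 140 mm high, left of the scale. Origin: centre of its underside.
There are look-alikes about, which are no part of the job. Leave any pink or red look-alike of the wedge alone.

How it is judged:
By the outcome, as a careful person would: the job done as asked, in the order asked, and still so for the second after the job is handed in, with the robot touching nothing.
It also fails if it takes over 72 s, if anything falls off the work surface, if the arm or the gripper's body presses on something with over 40 N, if the wrist force passes 120 N, or if a joint passes its speed limit or range.

## Working session

There is one attempt and no reset: what is moved stays moved. The work goes in short steps, Python scripts to look and compute and a shell command to move; the robot and the scene stay as the last step left them, time stands still between calls to the robot, and variables do not carry over. Pictures are saved under pics/ and viewed, and the job is handed in when it is done.

```bash
mkdir -p pics; cat > h.py <<'E'
from plant import r
import numpy as np, cv2
from scipy.spatial.transform import Rotation as Ro
def snap(c,fn):
    s=r.snapshot(c); cv2.imwrite('pics/'+fn,s['frame'][:,:,::-1]); return s
def ray(s,row,col,fish=False):
    K=np.array(s['intrinsics']);R=np.array(s['R']);t=np.array(s['t'])
    x=(col-K[0,2])/K[0,0];y=(row-K[1,2])/K[1,1]
    if fish:
        th=np.hypot(x,y); d=np.array([x/th*np.sin(th),y/th*np.sin(th),np.cos(th)]) if th>0 else np.array([0,0,1.])
    else: d=np.array([x,y,1.])
    return -R.T@t, R.T@d
def px(s,row,col,z=0,fish=False):
    o,d=ray(s,row,col,fish); return o+d*(z-o[2])/d[2]
E
python3 - <<'E'
from h import *
st=r.get_state(); print(st, r.tcp_to_tips)
for c in ['scene','top','wrist']:
    s=snap(c,c+'0.png'); print(c,np.round(-np.array(s['R']).T@s['t'],3))
E
```

```text
{'clock': 0.0, 'q': array([-1.1852173 ,  0.68997653, -0.1945327 ,  1.56633821,  0.15729753,
        0.9025311 , -0.21511199]), 'qd': array([ 0.00107771, -0.00061763, -0.00028345, -0.00197158,  0.0011175 ,
       -0.000696  , -0.00037391]), 'joint_torque': array([-4.43881186e-05, -5.27575636e+01, -1.26675915e+00, -1.53437912e+01,
       -5.25832549e-02,  6.35696109e-03,  1.62667884e-04]), 'tool_pos': array([0.21517709, 0.58612374, 0.24591672]), 'eef_rot': array([ 0.58017261,  0.40430563, -0.40533036, -0.57934791]), 'contact_force': array([ 0.26549605,  0.49665024, -0.45517332]), 'moment': array([ 0.01846916,  0.0057642 , -0.00280005]), 'opening': 1.000511693775804} 0.008
scene [1.192 0.805 1.383]
top [0.162 0.127 1.76 ]
wrist [0.15  0.611 0.385]
```

View pics/scene0.png

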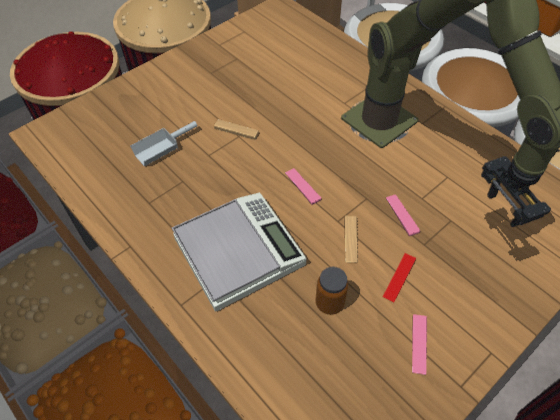

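View pics/top0.png

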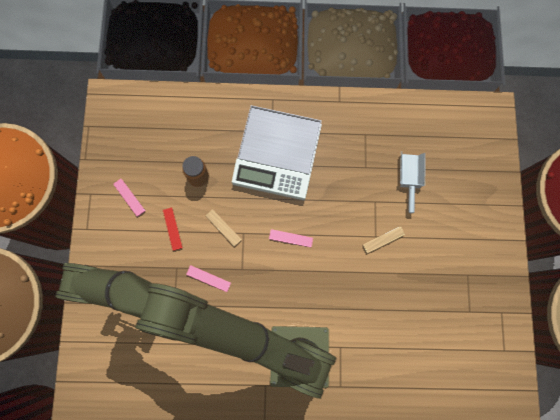

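View pics/wrist0.png

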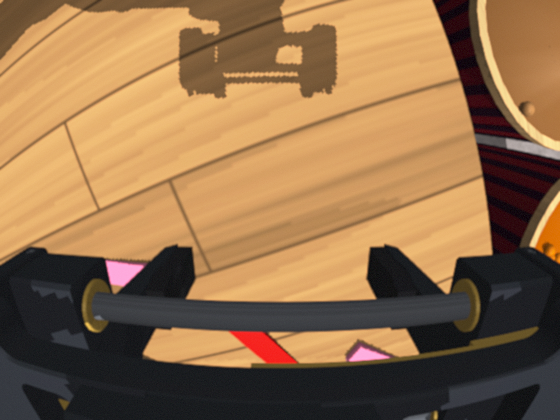

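Top view: scale at px (277,153), pale woods at (224,228) and (384,240), pink/red look-alikes between. I'll measure both pale pieces and the scale.

```bash
python3 - <<'E'
from h import *
st=r.get_state(); print(np.round(Ro.from_quat(st['eef_rot']).as_matrix(),3))
for c in ['top','scene']:
    s=r.snapshot(c); print(c,s['intrinsics'])
    for n in ['wedge','wedge_tip','offcut','scale','low_edge','foot_near_right','jar','scoop']:
        for d in r.tip_of(c,n)[:4]: print(n,'tip',round(d['p'],2),np.round(d['centre'],1),np.round(px(s,*d['centre']),3))
    for n in ['wedge','offcut']:
        for d in r.trace(c,n)[:4]:
            m=d['region'].astype(np.uint8); cs,_=cv2.findContours(m,0,2); k=max(cs,key=cv2.contourArea)
            b=cv2.boxPoints(cv2.minAreaRect(k)); print(n,round(d['p'],2),m.sum(),[np.round(px(s,y,x,.01)[:2],3).tolist() for x,y in b])
    f=s['frame'][:,:,::-1]
    if c=='top':
        a=f[195:265,190:260];b=f[205:275,350:420]
        a=f[95:255,180:330]
        cv2.imwrite('pics/t1.png',cv2.resize(np.hstack([f[200:260,195:255],f[210:270,355:415]]),None,fx=6,fy=6,interpolation=2))
        cv2.imwrite('pics/t2.png',cv2.resize(f[95:215,220:340],None,fx=5,fy=5,interpolation=2))
    else:
        cv2.imwrite('pics/s1.png',cv2.resize(np.hstack([f[205:275,315:385],f[95:165,200:270]]),None,fx=5,fy=5,interpolation=2))
E
```

```text
[[ 0.345 -0.    -0.939]
 [ 0.939 -0.001  0.345]
 [-0.001 -1.    -0.   ]]
top [[476.95856176   0.         276.95698717]
 [  0.         476.95856176 212.59728266]
 [  0.           0.           1.        ]]
wedge tip 0.88 [196.3 131.1] [0.565 0.642 0.   ]
wedge tip 0.69 [228.7 222.5] [0.45  0.294 0.   ]
wedge tip 0.66 [276.  208.4] [0.274 0.338 0.   ]
wedge tip 0.64 [231.9 168.9] [0.433 0.492 0.   ]
wedge_tip tip 0.85 [207.5 165.3] [0.525 0.512 0.   ]
wedge_tip tip 0.8 [184.2 116.1] [0.61  0.702 0.   ]
wedge_tip tip 0.79 [241.7 313.8] [ 0.41  -0.047  0.   ]
wedge_tip tip 0.56 [212.1 210.9] [0.512 0.34  0.   ]
offcut tip 0.57 [241.9 381.3] [ 0.415 -0.3    0.   ]
scale tip 0.56 [155.3 274.8] [0.742 0.105 0.   ]
low_edge tip 0.58 [186.2 247.3] [0.616 0.207 0.   ]
jar tip 0.58 [175.4 197.3] [0.653 0.399 0.   ]
scoop tip 0.57 [184.5 408.1] [ 0.64  -0.409  0.   ]
wedge 0.91 434 [[0.516, 0.522], [0.527, 0.483], [0.375, 0.436], [0.365, 0.474]]
wedge 0.8 434 [[0.61, 0.716], [0.636, 0.684], [0.508, 0.582], [0.483, 0.613]]
wedge 0.72 430 [[0.415, 0.125], [0.453, 0.118], [0.427, -0.04], [0.388, -0.
[... 723 characters left out ...]
.67 [130.6 232.6] [ 0.433 -0.316  0.   ]
scale tip 0.81 [255.5 237.4] [0.75 0.1  0.  ]
low_edge tip 0.64 [244.8 292.6] [0.601 0.184 0.   ]
foot_near_right tip 0.45 [240.  350.6] [0.456 0.292 0.   ]
jar tip 0.92 [300.4 331.5] [0.645 0.397 0.   ]
scoop tip 0.68 [146.1 167.1] [ 0.651 -0.412  0.   ]
wedge 0.97 491 [[0.431, -0.04], [0.382, -0.043], [0.415, 0.123], [0.461, 0.125]]
wedge 0.91 559 [[0.269, 0.259], [0.219, 0.263], [0.272, 0.418], [0.319, 0.414]]
wedge 0.67 611 [[0.532, 0.487], [0.373, 0.434], [0.364, 0.469], [0.522, 0.52]]
wedge 0.66 566 [[0.409, 0.217], [0.381, 0.243], [0.506, 0.36], [0.532, 0.336]]
offcut 0.75 403 [[0.481, -0.361], [0.445, -0.394], [0.367, -0.249], [0.404, -0.219]]
```

View pics/t1.png

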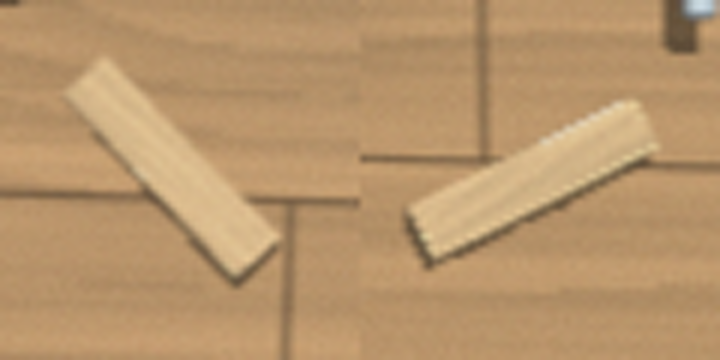

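View pics/s1.png

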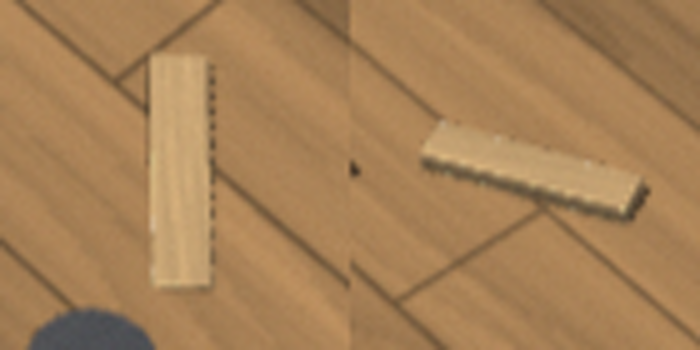

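View pics/t2.png

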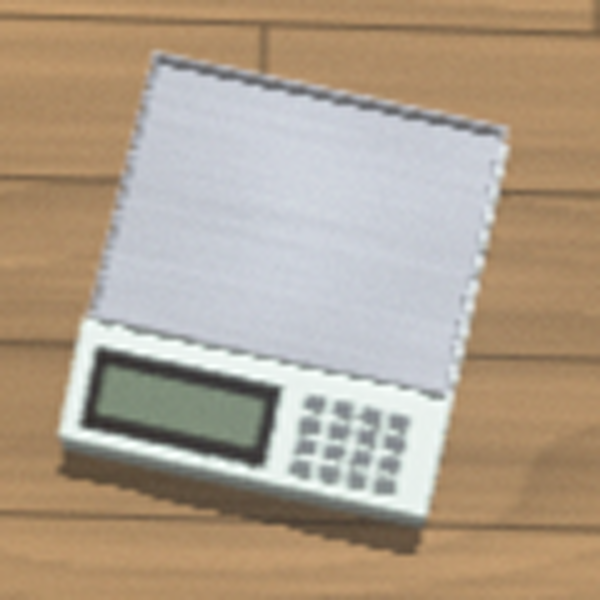

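The left piece is the wedge: its shadow thins toward the far-left end (228→211 px), so the thin end points +x+y. Next, fitting the scale pose and checking by overlay.

```bash
cat > fit.py <<'E'
from h import *
def proj(s,X):
    c=np.array(s['R'])@np.asarray(X).T+np.array(s['t'])[:,None]; K=np.array(s['intrinsics'])
    return (K@(c/c[2]))[:2].T
def scalepts(x,y,yaw,lean=True):
    R=Ro.from_euler('z',yaw).as_matrix()
    if lean:
        ax=np.array([.240,.230,0]);ax/=np.linalg.norm(ax)
        # near-left corner goes down: rotate about diagonal near right->far left
        Rl=Ro.from_rotvec(ax*-0.025).as_matrix()
        n=Rl@np.array([-.12,.115,0]); 
        if n[2]>0: Rl=Rl.T
        R=R@Rl
    P=np.array([[-.15,.14,0],[-.15,-.14,0],[-.15,-.14,.04],[-.15,.14,.04],[.15,.14,0],[.15,-.14,0],[-.15,.07,0]])
    return P@R.T+np.array([x,y,.0085])
def draw(im,p,f,off,col=(0,0,255)):
    for a,b in [(0,1),(1,2),(2,3),(3,0),(0,4),(1,5)]:
        cv2.line(im,tuple(int(v) for v in (p[a]-off+.5)*f),tuple(int(v) for v in (p[b]-off+.5)*f),col,1)
    cv2.circle(im,tuple(int(v) for v in (p[6]-off+.5)*f),3,(255,0,255),-1)
E
python3 - <<'E'
from fit import *
from scipy.optimize import least_squares
s=r.snapshot('top'); sc=r.snapshot('scene')
L=np.array([62/5+220-.5,440/5+95-.5]); Rr=np.array([428/5+220-.5,518/5+95-.5])
def res(v):
    p=proj(s,scalepts(*v)); return np.r_[p[3]-L,p[2]-Rr]
o=least_squares(res,[.74,.1,-.22]); print(o.x,np.round(o.fun,2)); P=scalepts(*o.x); print(np.round(P,4))
f=5
a=cv2.resize(s['frame'][95:215,220:340,::-1],None,fx=f,fy=f,interpolation=cv2.INTER_CUBIC); draw(a,proj(s,P),f,[220,95]); cv2.imwrite('pics/o1.png',a)
b=cv2.resize(sc['frame'][180:310,165:315,::-1],None,fx=f,fy=f,interpolation=cv2.INTER_CUBIC); draw(b,proj(sc,P),f,[165,180]); cv2.imwrite('pics/o2.png',b)
E
```

```text
[ 0.7384801   0.09705284 -0.19292289] [-0.34 -0.08  0.34  0.07]
[[ 0.6181  0.2632  0.0034]
 [ 0.5644 -0.0116  0.0084]
 [ 0.5639 -0.0108  0.0484]
 [ 0.6176  0.264   0.0434]
 [ 0.9125  0.2057  0.0086]
 [ 0.8588 -0.0691  0.0136]
 [ 0.6047  0.1945  0.0046]]
```

View pics/o1.png

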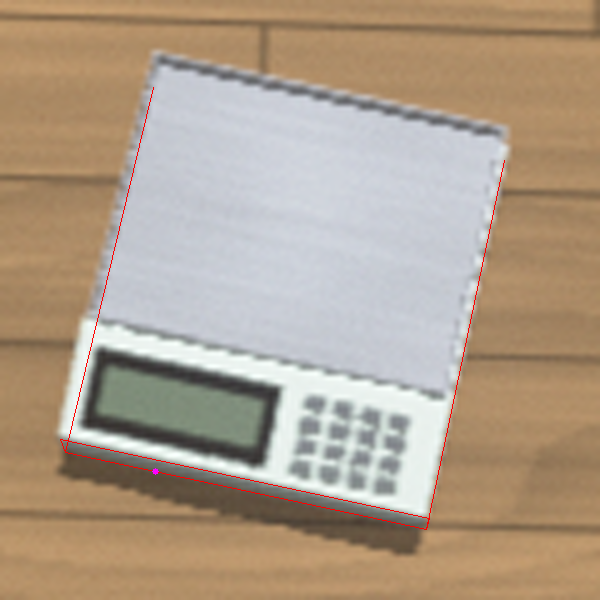

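View pics/o2.png

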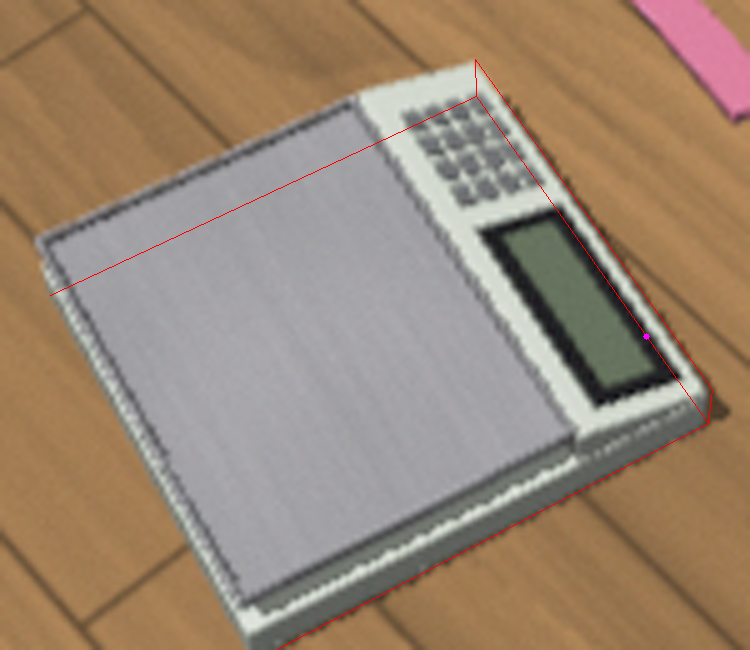

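The overlay matches in both views: scale yaw ≈ −0.193, low_edge ≈ (0.605, 0.195). Now the wedge pose and grasp offsets.

```bash
python3 - <<'E'
from fit import *
s=r.snapshot('top'); sc=r.snapshot('scene')
q=lambda u,v,z:px(s,v/6+200-.5,u/6+195-.5,z)
a,b=q(65,95,.0025),q(107,58,.0025); c,d=q(238,275,.0155),q(278,238,.0155)
tip=(a+b)/2;th=(c+d)/2
# scene trace corners
print('top',tip,th,np.linalg.norm(tip-th),np.linalg.norm(a-b))
q=lambda u,v,z:px(sc,v/5+205-.5,u/5+315-.5,z)
a,b=q(150,288,.0025),q(211,288,.0025); c,d=q(150,55,.0155),q(208,55,.0155)
t2=(a+b)/2;h2=(c+d)/2
print('scene',t2,h2,np.linalg.norm(t2-h2))
tip=(tip+t2)/2;th=(th+h2)/2;u=(tip-th)[:2];u/=np.linalg.norm(u);c=((tip+th)/2)[:2]
yaw=np.arctan2(u[1],u[0]);print('centre',c,'yaw',yaw,np.degrees(yaw))
g=c-u*.058
st=r.get_state();R=Ro.from_quat(st['eef_rot']).as_matrix();p=st['tool_pos']
print('R',np.round(R,4))
# tool z heading
hz=np.arctan2(R[1,2],R[0,2]); print('tool z heading deg',np.degrees(hz),'need',np.degrees(yaw),'or+180')
print('delta to grasp at tool axes mm',1000*R.T@(np.r_[g,.06]-p),'grasp',g)
E
```

```text
top [0.51066187 0.34754057 0.0025    ] [0.39839587 0.23524032 0.0155    ] 0.1593235650210528 0.0348012113351237
scene [0.51441997 0.34719527 0.0025    ] [0.39909915 0.23410237 0.0155    ] 0.16204288150239557
centre [0.45564421 0.29101963] yaw 0.78055542697041 44.72253164143645
R [[ 3.446e-01  0.000e+00 -9.388e-01]
 [ 9.388e-01  1.000e-04  3.446e-01]
 [ 1.000e-04 -1.000e+00 -0.000e+00]]
tool z heading deg 159.84425983833796 need 44.72253164143645 or+180
delta to grasp at tool axes mm [-247.35033607  186.73399843 -302.84039852] grasp [0.41443389 0.25020653]
```

```bash
python3 -m inch '-12 0 -15 -3; -40 0 -50 -10; -70 10 -86 -18; -100 20 -122 -26; -130 35 -159 -34; -160 50 -196 -42; -190 70 -233 -50; -220 85 -270 -58; -240 100 -294 -63; -247 110 -303 -65' 1; python3 -m inch '0 0 0 0;0 0 0 0'
python3 - <<'E'
from h import *
st=r.get_state();print(st['q'],st['tool_pos'],st['contact_force']);R=Ro.from_quat(st['eef_rot']).as_matrix();p=st['tool_pos']
print('heading',np.degrees(np.arctan2(R[1,2],R[0,2])), 1000*R.T@(np.array([.4144,.2502,.010])-p))
s=snap('wrist','w1.png')
E
```

```text
clock: 2.45
tool_pos: [0.4166, 0.2455, 0.1355]
eef_rot: [-0.273, -0.651, 0.654, 0.272]
contact_force: [0.5, -0.4, 0.2]
opening: 1.001
clock: 2.65
tool_pos: [0.4146, 0.2515, 0.137]
eef_rot: [0.272, 0.653, -0.652, -0.272]
contact_force: [-0.3, 0.4, 0.1]
opening: 0.997
[-0.36688469  0.72586043 -0.44094966  2.0732403   0.65761693  0.48020351
  1.04633925] [0.41459321 0.25148895 0.13701688] [-0.29007673  0.3605657   0.11633079]
heading -135.19364301888777 [ -0.89245932 127.01496748   1.17788307]
```

View pics/w1.png

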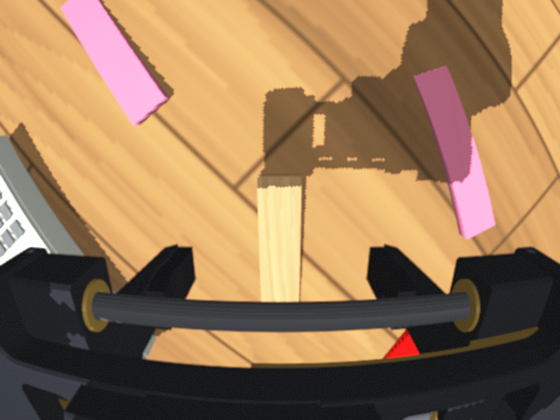

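The wrist view shows the wedge centred between the fingers and aligned (thick end at (280,180), edges at columns 258–303). Descending.

```bash
python3 - <<'E'
from h import *
s=r.snapshot('wrist')
for a in [(186,259,.0155),(188,303,.0155),(176,259,0),(300,261,.009),(300,299,.009)]: print(a,np.round(px(s,*a,fish=True),4))
E
python3 -m inch '-1 15 1 0; -1 40 1 0; -1 65 1 0; -1 85 1 0; -1 100 1 0; -1 110 1 0; -1 117 1 0; -1 122 1 0; -1 125 1 0; -1 126 1 0'
python3 -m inch '0 0 0 0;0 0 0 0;0 0 0 0'
```

```text
(186, 259, 0.0155) [0.4162 0.2291 0.0155]
(188, 303, 0.0155) [0.3919 0.2559 0.0155]
(176, 259, 0) [0.4129 0.2246 0.    ]
(300, 261, 0.009) [0.4963 0.3075 0.009 ]
(300, 299, 0.009) [0.4706 0.3333 0.009 ]
clock: 3.75
tool_pos: [0.4147, 0.2494, 0.0108]
eef_rot: [0.271, 0.653, -0.653, -0.271]
contact_force: [0.1, 0.8, 0.0]
opening: 1.002
clock: 4.05
tool_pos: [0.4149, 0.2491, 0.011]
eef_rot: [0.272, 0.653, -0.653, -0.272]
contact_force: [-0.0, 0.5, -0.9]
opening: 0.995
```

```bash
python3 -m inch '0 0 0 0;0 0 0 0;0 0 0 0;0 0 0 0;0 0 0 0;0 0 0 0;0 0 0 0;0 0 0 0' -1 20
python3 -m inch '0 -2 0 0; 0 -6 0 0;0 -12 0 0; 0 -16 0 0;0 -18 0 0; 0 -18 0 0;0 -18 0 0'
python3 - <<'E'
from h import *
st=r.get_state();R=Ro.from_quat(st['eef_rot']).as_matrix();print(st['moment'],np.degrees(np.arctan2(R[1,2],R[0,2])))
s=snap('top','t3.png'); f=s['frame'][:,:,::-1]; cv2.imwrite('pics/t3c.png',cv2.resize(f[150:290,170:330],None,fx=4,fy=4))
s=snap('scene','s3.png');f=s['frame'][:,:,::-1]; cv2.imwrite('pics/s3c.png',cv2.resize(f[150:310,270:450],None,fx=4,fy=3.7))
s=snap('wrist','w3.png')
E
```

```text
clock: 4.85
tool_pos: [0.4147, 0.2491, 0.0107]
eef_rot: [0.271, 0.653, -0.653, -0.271]
contact_force: [0.2, -0.2, -0.1]
opening: 0.408
clock: 5.55
tool_pos: [0.4147, 0.249, 0.0288]
eef_rot: [0.272, 0.653, -0.653, -0.272]
contact_force: [0.8, -0.7, -0.3]
opening: 0.404
[ 0.0719403  -0.05519538  0.00981134] -135.16327525962288
```

View pics/t3c.png

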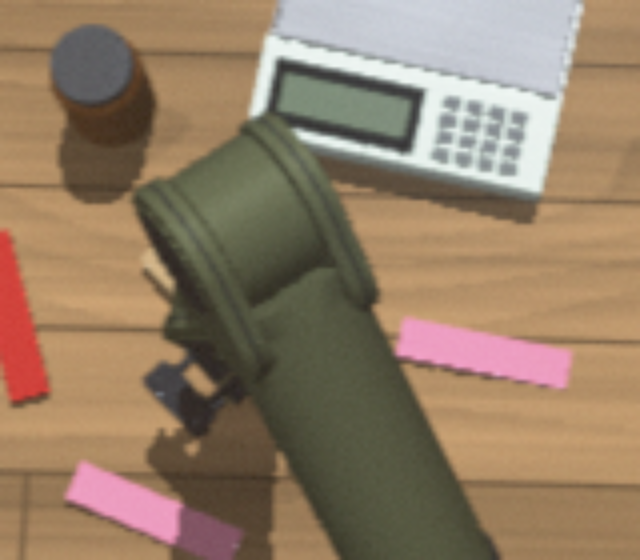

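View pics/s3c.png

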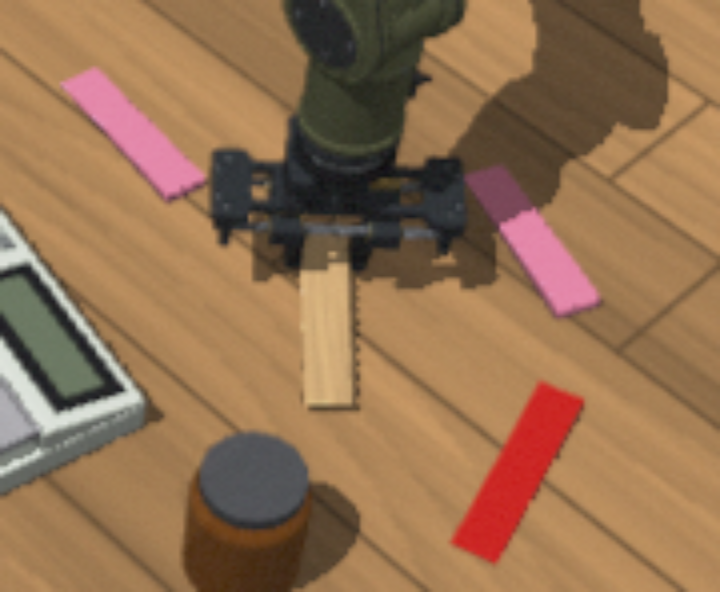

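View pics/w3.png

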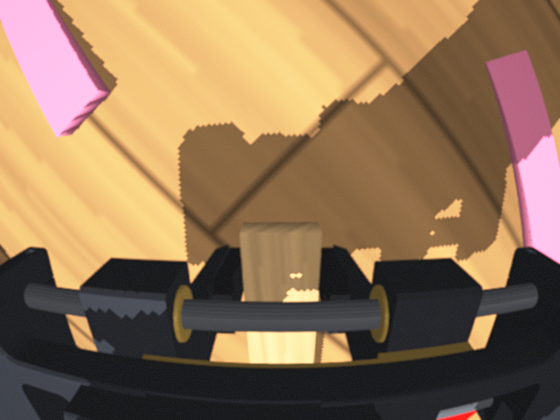

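```bash
python3 - <<'E'
from h import *
st=r.get_state();R=Ro.from_quat(st['eef_rot']).as_matrix();p=st['tool_pos']
w=r.snapshot('wrist');s=r.snapshot('scene')
te=px(w,223,281,.0335,True); print('thick',1000*R.T@(te-p))
t=px(s,408/3.7+150-.5,330/4+270-.5,.0205); print('tip',t,1000*R.T@(t-p))
for d in r.tip_of('scene','wedge_tip'): print(d['p'],d['centre'])
# goal: tip 12mm short of low edge; tip = p - z*Ltip
a=-.193;d=np.array([np.cos(a),np.sin(a)])
for L in (.14,.145): 
  g=np.array([.6047,.1945])-d*(.015+L); print(L,g,1000*R.T@(np.r_[g,p[2]]-p))
E
```

```text
thick [ 0.04759224 -4.92467968 25.39565444]
tip [0.51442639 0.35047456 0.0205    ] [   1.49148249    8.02205968 -142.36157835]
0.93 [172.8, 290.7]
0.82 [194.4, 387.0]
0.77 [261.0, 356.6]
0.71 [375.7, 422.6]
0.61 [297.3, 391.2]
0.14 [0.45257785 0.22422963] [-4.43847599e+01 -4.57238047e-03 -9.47422761e+00]
0.145 [0.44767068 0.22518865] [-4.02439227e+01 -3.53611364e-03 -6.67182398e+00]
```

```bash
python3 -m inch '-1 0 0 2;-4 0 0 8; -8 0 -1 15; -13 0 -1 22; -18 0 -2 29; -23 0 -2 36; -28 0 -3 43; -32 0 -4 50; -35 0 -4 55; -36 0 -4 56'; python3 -m inch '0 0 0 0;0 0 0 0'
python3 - <<'E'
from fit import *
st=r.get_state();R=Ro.from_quat(st['eef_rot']).as_matrix();p=st['tool_pos']
print('heading',np.degrees(np.arctan2(R[1,2],R[0,2])),st['contact_force'])
s=r.snapshot('scene');f=4
P=scalepts(.73848,.09705,-.1929);b=cv2.resize(s['frame'][150:290,190:370,::-1],None,fx=f,fy=f,interpolation=2);draw(b,proj(s,P),f,[190,150]);cv2.imwrite('pics/s4.png',b)
s=snap('wrist','w4.png')
g=np.array([.6047,.1945]); print('low_edge in tool mm',1000*R.T@(np.r_[g,p[2]]-p))
E
```

```text
clock: 6.85
tool_pos: [0.4432, 0.226, 0.0287]
eef_rot: [0.547, 0.448, -0.448, -0.547]
contact_force: [0.1, 0.9, -1.3]
opening: 0.407
clock: 7.05
tool_pos: [0.4427, 0.2265, 0.0287]
eef_rot: [-0.546, -0.449, 0.449, 0.546]
contact_force: [-0.2, -0.2, -1.4]
opening: 0.404
heading 168.91826555769927 [-0.17627132 -0.17706314 -1.36276371]
low_edge in tool mm [-2.74809657e-01 -3.62033950e-02 -1.65094963e+02]
```

View pics/s4.png

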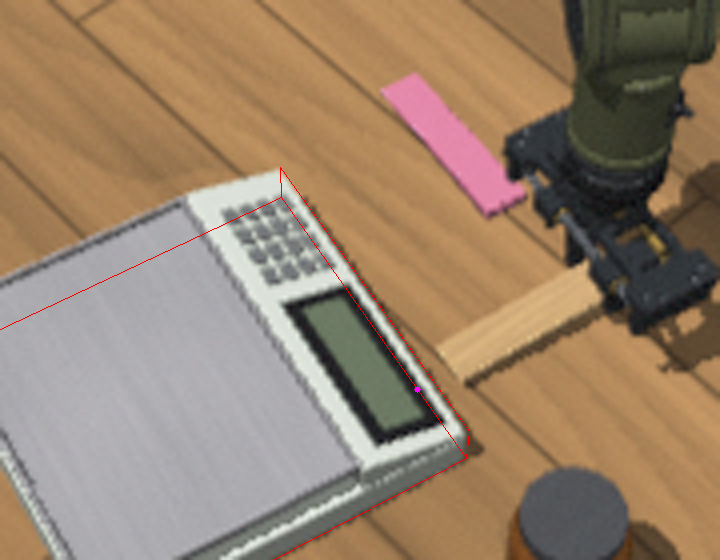

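View pics/w4.png

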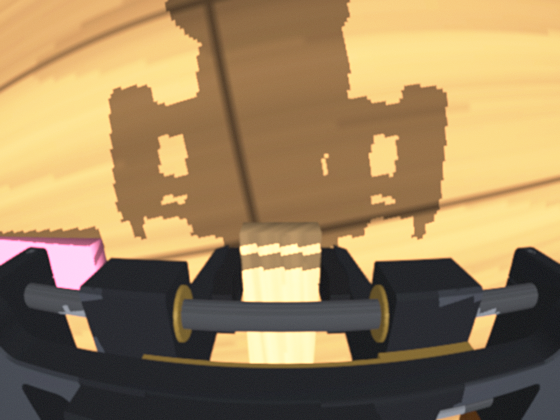

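The wedge is aligned and 25 mm short of the edge. I'll lower it, release to let it sit flat, and regrip.

```bash
python3 -m inch '0 3 0 0;0 8 0 0;0 12 0 0;0 15 0 0;0 16 0 0;0 17 0 0;0 17.5 0 0;0 18 0 0;0 18 0 0'
python3 -m inch '0 0 0 0;0 0 0 0;0 0 0 0' -0.1
python3 -m inch '0 0 0 0;0 0 0 0;0 0 0 0; 0 0 0 0; 0 0 0 0; 0 0 0 0' -1 15
python3 - <<'E'
from h import *
F=[];
st=r.get_state();R=Ro.from_quat(st['eef_rot']).as_matrix()
print(R.T@st['contact_force'],st['tool_pos'])
s=r.snapshot('scene');cv2.imwrite('pics/s5.png',cv2.resize(s['frame'][150:290,190:370,::-1],None,fx=4,fy=4,interpolation=2))
s=r.snapshot('top');cv2.imwrite('pics/t5.png',cv2.resize(s['frame'][100:260,180:360,::-1],None,fx=4,fy=3.7,interpolation=2))
E
```

```text
clock: 8.05
tool_pos: [0.443, 0.2264, 0.0108]
eef_rot: [-0.546, -0.449, 0.449, 0.546]
contact_force: [-0.7, -0.0, -0.9]
opening: 0.408
clock: 8.35
tool_pos: [0.443, 0.2264, 0.0108]
eef_rot: [0.546, 0.449, -0.449, -0.546]
contact_force: [0.0, 0.1, -0.0]
opening: 0.452
clock: 8.95
tool_pos: [0.443, 0.2264, 0.0108]
eef_rot: [-0.546, -0.449, 0.449, 0.546]
contact_force: [1.1, -0.5, 1.6]
opening: 0.406
[-0.26653422 -1.62877056 -1.13017555] [0.44295905 0.22640276 0.01076227]
```

View pics/s5.png

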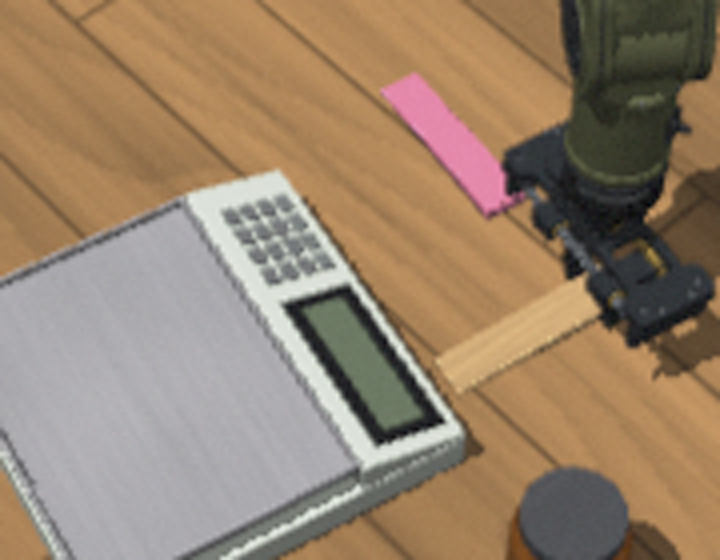

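View pics/t5.png

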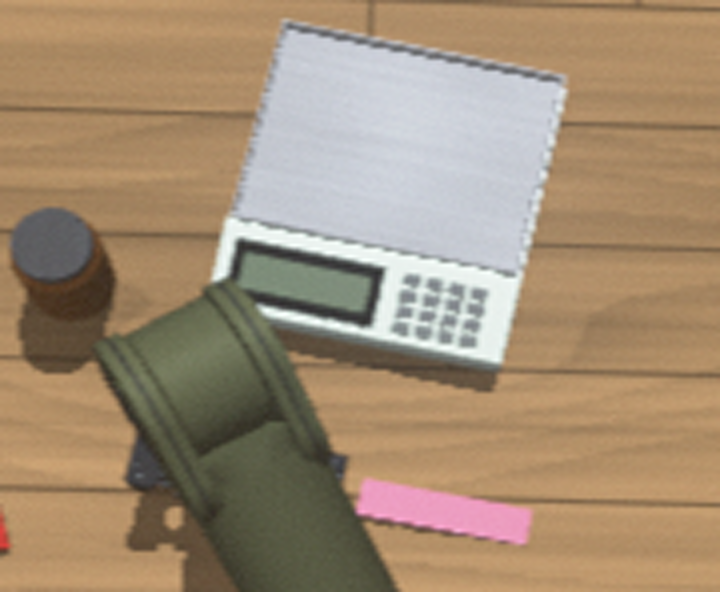

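```bash
cat > m.py <<'E'
from h import *
def meas(n=8,cams=('wrist',)):
    F=[];M=[]
    for i in range(n):
        r.snapshot(cams[0]); st=r.get_state(); F.append(st['contact_force'])
    R=Ro.from_quat(st['eef_rot']).as_matrix(); F=np.array(F)@R; p=st['tool_pos']
    d=R[:,2]*-1; adv=(p-np.array([.44296,.2264,.0108]))@d*1000
    print('t %.2f F tool'%st['clock'],np.round(F.mean(0),2),'sd',np.round(F.std(0)/np.sqrt(n),2),'adv %.2f z %.2f'%(adv,p[2]*1000),'open %.3f'%st['opening'])
if __name__=='__main__': meas()
E
python3 - <<'E'
from h import *
s=r.snapshot('scene');t=px(s,377/4+150-.5,446/4+190-.5,.0025);print(t)
p=np.array([.6047,.1945,0]);a=-.193;d=np.array([np.cos(a),np.sin(a),0]);print((t-p)@d, (t-p)@np.array([-d[1],d[0],0]))
E
python3 m.py
python3 -m inch '0 0 -2 0;0 0 -6 0;0 0 -10 0;0 0 -14 0;0 0 -18 0;0 0 -22 0;0 0 -26 0;0 0 -30 0;0 0 -33 0;0 0 -35 0'; python3 m.py
```

```text
[0.58017501 0.20013725 0.0025    ]
-0.025150888382810287 0.0008285883296584401
t 9.50 F tool [ 0.1  -2.14 -0.15] sd [0.2  0.23 0.1 ] adv -0.01 z 10.77 open 0.408
clock: 10.5
tool_pos: [0.4763, 0.2197, 0.0108]
eef_rot: [-0.546, -0.449, 0.45, 0.546]
contact_force: [-3.9, 0.1, 6.4]
opening: 0.404
t 10.90 F tool [-0.05 -4.99  2.85] sd [0.07 0.13 0.13] adv 34.39 z 10.77 open 0.405
```

The wedge is being pressed down with about 5 N, which adds drag. Raising slightly to relieve it.

```bash
python3 -m inch '0 -0.2 0 0;0 -0.2 0 0'; python3 m.py
```

```text
clock: 11.1
tool_pos: [0.4775, 0.2195, 0.0108]
eef_rot: [0.546, 0.449, -0.449, -0.546]
contact_force: [-0.5, -0.3, 1.0]
opening: 0.408
t 11.50 F tool [ 0.3  -0.33  0.25] sd [0.15 0.3  0.23] adv 35.23 z 10.83 open 0.406
```

```bash
python3 -m inch '0 0 -1 0;0 0 -3 0;0 0 -5 0;0 0 -7 0;0 0 -9 0;0 0 -10 0'; python3 m.py; python3 -m inch '0 0 -1 0;0 0 -2 0;0 0 -3 0;0 0 -4 0;0 0 -5 0'; python3 m.py
```

```text
clock: 12.1
tool_pos: [0.4874, 0.2176, 0.0109]
eef_rot: [0.546, 0.449, -0.449, -0.546]
contact_force: [-0.7, -0.6, -0.6]
opening: 0.409
t 12.50 F tool [-0.21  0.51 -0.1 ] sd [0.18 0.13 0.21] adv 44.86 z 10.94 open 0.406
clock: 13.0
tool_pos: [0.492, 0.2167, 0.0109]
eef_rot: [-0.546, -0.449, 0.449, 0.546]
contact_force: [0.3, -0.1, -0.5]
opening: 0.405
t 13.40 F tool [-0.09  0.42 -0.24] sd [0.25 0.19 0.23] adv 49.90 z 10.93 open 0.405
```

```bash
for i in 1; do python3 -m inch '0 0 -1 0;0 0 -2 0;0 0 -3 0;0 0 -4 0'|grep force; python3 m.py;python3 -m inch '0 0 -1 0;0 0 -2 0;0 0 -3 0;0 0 -4 0'|grep force; python3 m.py;python3 -m inch '0 0 -1 0;0 0 -2 0;0 0 -3 0;0 0 -4 0'|grep force; python3 m.py; done
```

```text
contact_force: [-0.3, -0.1, -0.3]
t 14.20 F tool [-0.31  0.58 -0.39] sd [0.15 0.15 0.14] adv 53.93 z 10.93 open 0.404
contact_force: [-2.4, 0.3, 1.4]
t 15.00 F tool [-0.1   0.06  1.56] sd [0.14 0.11 0.1 ] adv 57.89 z 10.87 open 0.411
contact_force: [-1.6, -0.3, -1.3]
t 15.80 F tool [-0.03  0.4   0.85] sd [0.25 0.11 0.16] adv 62.33 z 10.99 open 0.407
```

```bash
python3 -m inch '0 0 -1 0;0 0 -2 0;0 0 -3 0;0 0 -4 0'|grep force; python3 m.py;python3 -m inch '0 0 -1 0;0 0 -2 0;0 0 -3 0;0 0 -4 0'|grep force; python3 m.py
python3 - <<'E'
from h import *
s=r.snapshot('scene');cv2.imwrite('pics/s6.png',cv2.resize(s['frame'][150:290,190:370,::-1],None,fx=4,fy=4,interpolation=2))
E
```

```text
contact_force: [-1.6, 0.5, -2.0]
t 16.60 F tool [-0.16  0.84  1.1 ] sd [0.14 0.15 0.12] adv 66.13 z 10.94 open 0.405
contact_force: [-2.1, 0.8, -0.6]
t 17.40 F tool [-0.11  0.8   0.7 ] sd [0.12 0.18 0.16] adv 70.22 z 10.96 open 0.407
```

View pics/s6.png

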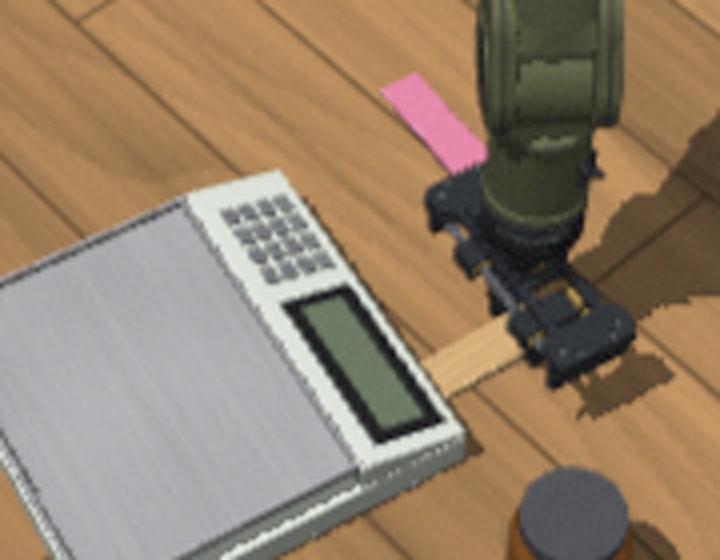

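The scale hasn't shifted; the wedge is about 45 mm under and the push is about 1–2 N. Continuing in smaller steps.

```bash
python3 -m inch '0 0 -1 0;0 0 -2 0;0 0 -3 0'|grep force; python3 m.py;python3 -m inch '0 0 -1 0;0 0 -2 0;0 0 -3 0'|grep force; python3 m.py; python3 -m inch '0 0 -1 0;0 0 -2 0;0 0 -3 0'|grep force; python3 m.py
```

```text
contact_force: [-2.5, 0.1, -1.2]
t 18.15 F tool [-0.26  0.64  1.48] sd [0.15 0.1  0.14] adv 73.07 z 10.94 open 0.410
contact_force: [-2.0, 0.1, -0.6]
t 18.85 F tool [0.01 1.02 1.31] sd [0.12 0.2  0.21] adv 76.19 z 10.96 open 0.407
contact_force: [-1.7, 0.9, -1.6]
t 19.55 F tool [-0.54  0.48  1.71] sd [0.13 0.13 0.21] adv 79.08 z 10.94 open 0.406
```

```bash
python3 -m inch '0 0 -1 0;0 0 -2 0;0 0 -3 0'|grep force; python3 m.py;python3 -m inch '0 0 -1 0;0 0 -2 0'|grep force; python3 m.py; python3 -m inch '0 0 -1 0;0 0 -2 0'|grep force; python3 m.py;  python3 -m inch '0 0 -1 0;0 0 -2 0'|grep force; python3 m.py
```

```text
contact_force: [-2.0, 0.0, -0.4]
t 20.25 F tool [-0.37  1.1   1.03] sd [0.12 0.13 0.21] adv 82.16 z 10.96 open 0.407
contact_force: [-1.2, 0.7, -0.7]
t 20.85 F tool [0.03 0.8  1.3 ] sd [0.19 0.15 0.19] adv 84.02 z 10.94 open 0.406
contact_force: [-1.7, 0.2, -1.2]
t 21.45 F tool [0.17 1.03 1.26] sd [0.2  0.08 0.17] adv 86.13 z 10.97 open 0.405
contact_force: [-2.5, 0.6, -1.0]
t 22.05 F tool [-0.38  1.19  1.42] sd [0.15 0.15 0.15] adv 88.01 z 10.92 open 0.405
```

```bash
for k in 1; do python3 -m inch '0 0 -1 0;0 0 -2 0'|grep force; python3 m.py;python3 -m inch '0 0 -1 0;0 0 -2 0'|grep force; python3 m.py; python3 -m inch '0 0 -1 0;0 0 -2 0'|grep force; python3 m.py; done
python3 - <<'E'
from h import *
s=r.snapshot('scene');cv2.imwrite('pics/s7.png',cv2.resize(s['frame'][150:290,190:370,::-1],None,fx=4,fy=4,interpolation=2))
snap('wrist','w7.png')
E
```

```text
contact_force: [-2.4, 1.3, -1.0]
t 22.65 F tool [0.2  0.97 1.24] sd [0.18 0.18 0.11] adv 90.11 z 10.95 open 0.405
contact_force: [-2.7, 0.3, -1.5]
t 23.25 F tool [0.17 1.04 1.46] sd [0.14 0.12 0.12] adv 92.04 z 10.93 open 0.409
contact_force: [-2.2, 0.9, -2.0]
t 23.85 F tool [-0.03  1.13  1.83] sd [0.2  0.22 0.21] adv 94.05 z 10.94 open 0.409
```

View pics/s7.png

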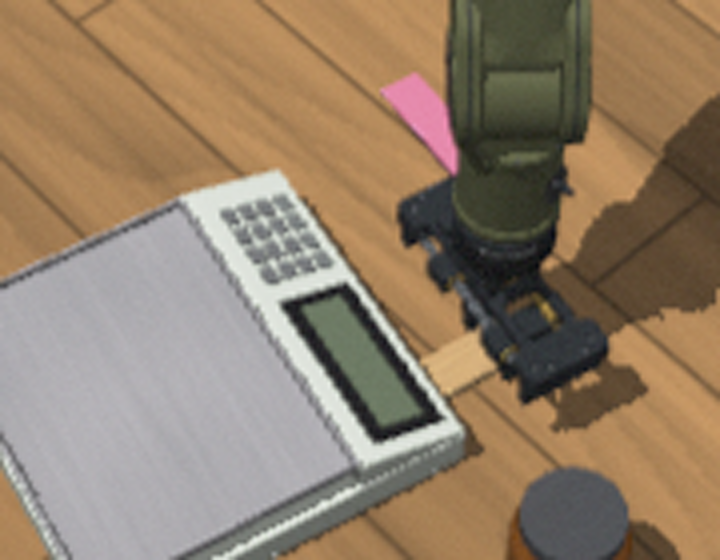

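View pics/w7.png

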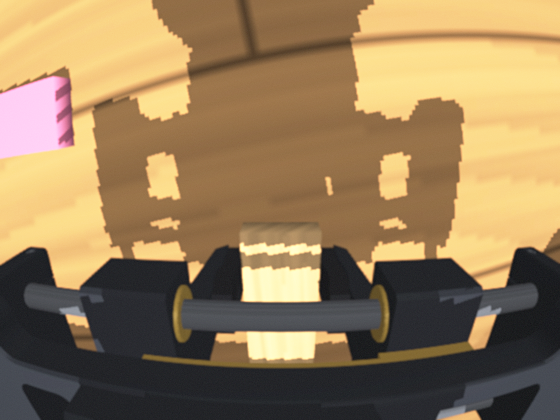

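No slip in the grip; tip ≈ 69 mm under. Continuing.

```bash
for k in 1; do python3 -m inch '0 0 -0.8 0;0 0 -1.5 0'|grep force; python3 m.py;python3 -m inch '0 0 -0.8 0;0 0 -1.5 0'|grep force; python3 m.py; python3 -m inch '0 0 -0.8 0;0 0 -1.5 0'|grep force; python3 m.py; done
```

```text
contact_force: [-2.5, -0.1, -1.7]
t 24.55 F tool [0.05 1.11 2.35] sd [0.15 0.18 0.12] adv 95.42 z 10.90 open 0.407
contact_force: [-2.2, -0.1, -2.1]
t 25.15 F tool [0.09 1.6  1.82] sd [0.2  0.16 0.19] adv 97.03 z 10.91 open 0.408
contact_force: [-3.7, 0.6, -1.0]
t 25.75 F tool [0.03 1.7  3.65] sd [0.13 0.12 0.11] adv 98.16 z 10.84 open 0.408
```

```bash
python3 -m inch '0 0 -0.4 0;0 0 -0.8 0'|grep force; python3 m.py;python3 -m inch '0 0 -0.4 0;0 0 -0.8 0'|grep force; python3 m.py
```

```text
contact_force: [-5.1, 0.2, -1.8]
t 26.35 F tool [-0.11  1.79  4.88] sd [0.12 0.12 0.14] adv 99.10 z 10.87 open 0.406
contact_force: [-6.1, 1.0, -1.2]
t 26.95 F tool [0.02 1.82 5.05] sd [0.17 0.21 0.19] adv 99.73 z 10.84 open 0.407
```

```bash
python3 -m inch '0 0 -0.4 0;0 0 -0.7 0'|grep force; python3 m.py
```

```text
contact_force: [-6.4, 1.7, -0.4]
t 27.55 F tool [0.05 1.09 6.09] sd [0.21 0.09 0.14] adv 99.96 z 10.82 open 0.408
```

```bash
python3 -m inch '0 0 -0.4 0;0 0 -0.7 0'|grep force; python3 m.py
```

```text
contact_force: [-6.8, 1.7, -0.4]
t 28.15 F tool [-0.12  0.34  6.67] sd [0.09 0.2  0.14] adv 100.24 z 10.83 open 0.404
```

```bash
python3 -m inch '0 0 -0.3 0;0 0 -0.6 0'|grep force; python3 m.py
```

```text
contact_force: [-7.8, 0.4, 1.2]
t 28.75 F tool [-0.35 -0.35  7.75] sd [0.15 0.23 0.13] adv 100.43 z 10.83 open 0.404
```

7.75 N reached, so I stop here. Releasing and rising clear.

```bash
python3 -m inch '0 0 0 0;0 0 0 0;0 0 0 0;0 0 0 0;0 0 0 0' 0.3; python3 m.py
python3 -m inch '0 -2 0 0;0 -6 0 0;0 -15 0 0;0 -30 0 0;0 -50 0 0;0 -70 0 0;0 -90 0 0'
python3 -m inch '0 0 5 0;0 0 20 0;0 0 45 0;0 0 75 0;0 0 105 0;0 -10 135 0;0 -20 160 0;0 -20 170 0;0 -20 170 0'
python3 - <<'E'
from h import *
for c in ('scene','top','wrist'): snap(c,c+'8.png')
s=r.snapshot('scene');cv2.imwrite('pics/s8.png',cv2.resize(s['frame'][150:290,190:370,::-1],None,fx=4,fy=4,interpolation=2))
s=r.snapshot('top');cv2.imwrite('pics/t8.png',cv2.resize(s['frame'][100:260,180:360,::-1],None,fx=4,fy=3.7,interpolation=2))
E
```

```text
clock: 29.25
tool_pos: [0.5437, 0.2065, 0.0111]
eef_rot: [0.547, 0.449, -0.449, -0.546]
contact_force: [-0.2, 0.5, -0.1]
opening: 0.655
t 29.65 F tool [-0.02 -0.14 -0.32] sd [0.15 0.14 0.14] adv 102.05 z 10.90 open 0.649
clock: 30.35
tool_pos: [0.5433, 0.2066, 0.103]
eef_rot: [0.546, 0.449, -0.449, -0.546]
contact_force: [-0.2, 0.4, -0.3]
opening: 0.647
clock: 31.25
tool_pos: [0.3752, 0.2399, 0.121]
eef_rot: [-0.546, -0.449, 0.45, 0.546]
contact_force: [0.4, 0.4, 0.1]
opening: 0.653
```

View pics/s8.png

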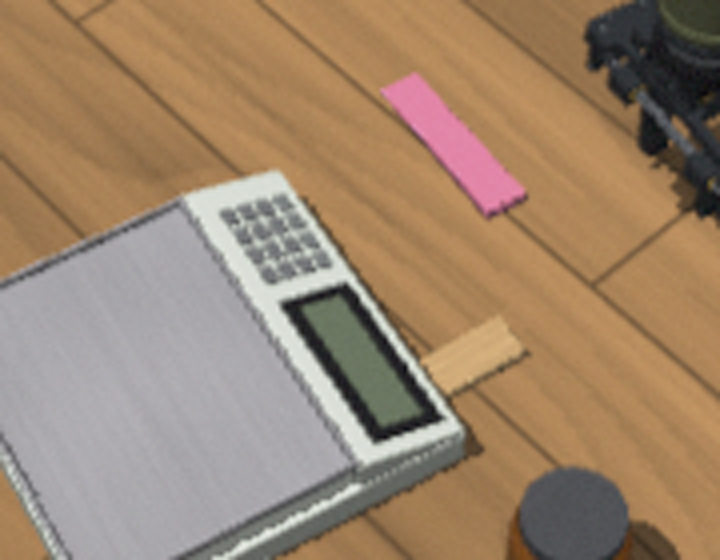

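View pics/t8.png

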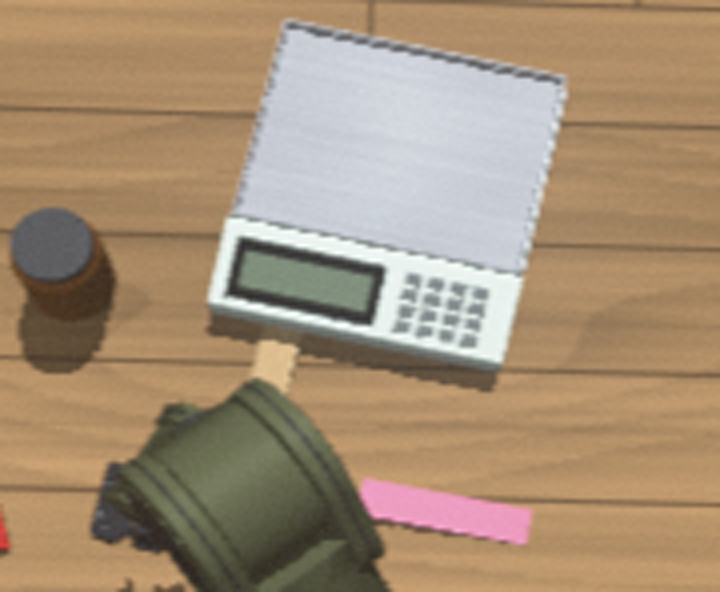

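View pics/wrist8.png

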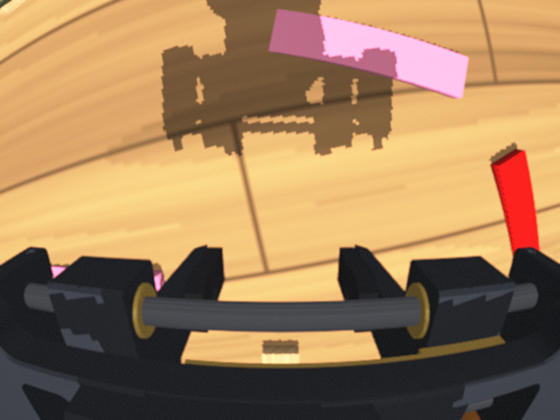

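Wedge left in place, scale position unchanged, and bystanders untouched. Quick numerical check of protrusion and tilt change.

```bash
python3 - <<'E'
from fit import *
from scipy.optimize import least_squares
s=r.snapshot('scene');tp=r.snapshot('top')
te=px(s,335/4+150-.5,512/4+190-.5,.0155);d=np.array([np.cos(.193),-np.sin(.193),0])
le=np.array([.6047,.1945,0]);print('thick end out mm',1000*(le-te)@d, 'lat',1000*(te-le)@np.array([-d[1],d[0],0]))
# LK of scale features before/after, planar top surface assumed z~.05
yaw=-.193;x0,y0=.7385,.09705;Rz=Ro.from_euler('z',yaw).as_matrix();c=np.array([x0,y0,0])
obs=[]
for nm,cam in (('scene',s),('top',tp)):
    a=cv2.imread(f'pics/{nm}0.png',0);b=cv2.cvtColor(cam['frame'],cv2.COLOR_RGB2GRAY)
    m=np.zeros_like(a)
    hull=proj(cam,np.array([[u,v,.055] for u,v in((-.15,-.14),(-.15,.14),(.15,.14),(.15,-.14))])@Rz.T+c)
    cv2.fillConvexPoly(m,cv2.convexHull(hull.astype(np.int32)),255); m=cv2.dilate(m,np.ones((5,5)))
    k=cv2.goodFeaturesToTrack(a,60,.03,4,mask=m)
    n,stt,e=cv2.calcOpticalFlowPyrLK(a,b,k,None,winSize=(11,11),maxLevel=1)
    b2,_,_=cv2.calcOpticalFlowPyrLK(b,a,n,None,winSize=(11,11),maxLevel=1)
    for p,q,o,bk in zip(k[:,0],n[:,0],stt[:,0],b2[:,0]):
        if o and np.linalg.norm(bk-p)<.3: obs.append((cam,p,q))
    print(nm,len(obs))
def pt(cam,p): 
    X=px(cam,p[1],p[0],.05); l=Rz.T@(X-c); z=.05 if l[0]<-.08 else .06
    return px(cam,p[1],p[0],z+.0085)
Xs=[pt(a,p) for a,p,q in obs]
def res(v):
    Rd=Rz@Ro.from_rotvec(v[3:]).as_matrix()@Rz.T
    return np.concatenate([(proj(a,((Rd@(X-c))+c+v[:3])[None])[0]-proj(a,X[None])[0])-(q-p) for (a,p,q),X in zip(obs,Xs)])
o=least_squares(res,np.zeros(6),loss='soft_l1',f_scale=.2,x_scale=[.001]*3+[.01]*3)
J=o.jac;cov=np.linalg.inv(J.T@J)*.15**2
print('dpos mm',np.round(o.x[:3]*1000,2),'drot mrad(scale axes)',np.round(o.x[3:]*1000,1),'sd',np.round(np.sqrt(np.diag(cov))*1000,2))
Rr=Ro.from_rotvec(o.x[3:]).as_matrix()
for n,v in dict(NL=(-.12,.115,0),NR=(-.12,-.115,0),FL=(.12,.115,0),FR=(.12,-.115,0)).items(): print(n,'dz mm',round(1000*((Rr@np.array(v))[2]+o.x[2]),2))
E
```

```text
thick end out mm 84.30416064657554 lat 1.6771237366172178
scene 38
top 91
dpos mm [-0.03  0.09 -0.  ] drot mrad(scale axes) [15.  14.4  0.7] sd [0.1  0.13 0.18 1.44 1.49 0.51]
NL dz mm 3.45
NR dz mm -0.01
FL dz mm -0.0
FR dz mm -3.46
```

The tilt change is consistent: the scale turned 21 mrad purely about the rocking line. The near-left corner rose 3.5 mm, the far right dropped 3.5 mm, and the other two feet stayed put. Handing in.

```bash
python3 -c "
from plant import r
print(r.get_state()['clock']); print(r.finish_job())"
```

```text
31.6
the job is handed in; nothing more can be done
None
```

The wedge is in place under the scale's front edge and the job is handed in at 31.6 s. I gripped the pale wedge near its thick end and set it flat in line with the low edge. Then I eased it in, thin end first.

**Push force:** it stayed at about 1–2.5 N while lifting, then climbed from about 3.7 to 7.8 N over the last 2–3 mm. I stopped there, let go and backed the arm clear.

**Last checks:**
- The wedge is about 75 mm under the edge, with about 84 mm showing.
- The scale has not slid: its shift measured about 0.1 mm.
- It turned about 21 mrad purely about its rocking line. The near left corner rose 3.5 mm and the far right foot came down 3.5 mm. The other two feet did not move measurably, and none shows as lifted.
- Other objects near the scale look undisturbed in the pictures. I did not check the offcut and scoop again afterwards; the arm stayed well away from them.

**Where it was less than ideal:**
- The gripper briefly pressed the wedge down with about 5 N early on, before it took any load. I corrected that by raising it 0.2 mm.
- The fingers sprang forward about 1.6 mm on opening. I saw no sign that the wedge moved with them.
- I did not test the scale by rocking it. "Level on all feet" rests on the force climb and the pictures, and the tilt measurement is good to about 1.5 mrad.

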